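# Load a printed dental model into the light-curing box

### The arm

A 6-joint arm with a two-finger parallel gripper is mounted at the origin on a cart in front of the work surface, level with it; the furniture and walls round the work are solid. World frame = base frame: x ahead of the robot, y to its left, z up, the work surface at z = 0. Lengths are in m, angles in rad, forces in N, time in s.
With the tool pointing down it reaches from about 0.325 to 0.9 m from the base axis. Payload 6.1 kg.
Tool frame: the origin (TCP) lies midway between the tips of the shut fingers; the grasp point (between the pads) lies 19 mm behind it; z points along the fingers, y is the line along which they close (so a half turn about z gives the same grasp; the last joint's range is limited). The gripper opens to 85 mm and grips with 20 to 120 N. Pads are 22 mm wide; open, the fingers measure 114 mm over their backs; the gripper's body (76 mm by 85 mm) begins 54 mm behind the grasp point. The pads swing forward as they close: fully open they stand 13 mm farther back than shut.
Start: joints at [-1.322, 0.22, 1.526, -0, 1.395, -0.126], TCP at [0.229, -0.582, 0.231] pointing down, gripper open.
Joint ranges: [-2.98, 2.98], [-0.91, 2.08], [0.09, 2.57], [-1.24, 4.39], [0.2, 2.65], [-2.68, 2.68]. Speed limits (rad/s): [2.57, 2.57, 3.01, 3.14, 3.14, 3.14].

### API

Orientations are given as [roll, pitch, yaw] about the fixed x, y, z axes, in that order (R = Rz(yaw) Ry(pitch) Rx(roll)).
In Python, from plant import movep, move_l, set_joints, gripper_to, hold, inverse_kinematics, observe, get_image, get_calibration, Unreachable, job_done gives the robot as it stands. Calls block until the motion is done:
- movep(position, orientation): joint-space move of the TCP to a pose.
- move_l(position, feed=0.15, rotation=None, max_force=None): straight line of the TCP; rotation=None keeps the orientation; feed is the mean speed in m/s. With max_force (N) it stops when the force on the tool has changed by that much, and returns True; else False.
- set_joints(angles): joint-space move.
- gripper_to(opening, f_grip=None): finger opening in m; f_grip is the grip in N (None keeps the last); returns when the fingers have stopped.
- hold(seconds).
- inverse_kinematics(position, orientation): joint angles nearest the present ones, or None.
- observe(): the state.
- get_image(name): name is "scene" or "side" or "wrist"; returns (picture, depth): 400x640x3 uint8, red, green, blue; 400x640 float32, m along the optical axis (not along the pixel's ray), 0 where there is no reading.
- get_calibration(name): a dict with "intrinsics" (3x3 intrinsics, pixels), "world_from_camera" (4x4, takes a point from camera to world coordinates). Camera axes: x right, y down, z forward; pixel columns grow to the right and rows downward; lengths in m; the calibration is good to about 2 mm. A picture is of the moment at which its call begins: read the wrist's pose just before it. get_calibration takes no time and is no camera call; for the wrist camera it gives the pose at the moment of the call.
A pose or a line that the arm cannot do raises Unreachable and nothing moves.
- job_done(): hands the job in; it is judged then, once.
The state is a dict: "time_s": time; "q": joint angles; "joint_velocities": joint speeds; "joint_torque": joint torques, N m; "eef_pos": TCP position; "tcp_rot": TCP orientation; "ft_force": force on the tool from outside, world axes, zero at the start; "torque": the same for the moment, N m; "opening": finger opening in m; "grasp_force": force on a finger pad.
Only numpy, scipy, OpenCV 4.12 (cv2) and the standard library are available. Lean on these libraries where they do the work, as an engineer would, in place of code of your own. Each camera call takes 0.05 s, during which the arm holds its last target. There are 200 camera calls.

### The job

The cream dental model lying on the worktop in front of the vacuum former has to be cured in the small white light-curing box. Pull the box's drawer out by its handle to its stop, set the model down flat on its base in the round dish of the drawer (do not drop or jolt it), and push the drawer fully home. Leave the grey bur block and the phone beside the work where they are.

Things in the scene. Friction and masses are not known exactly. Their poses are not given: they have to be found in the camera images.
- curing_box: white light-curing box, fixed to the worktop, 165 deep x 170 wide x 95 mm high; origin at the centre of its underside, x from its drawer front to its back, y to its left (seen from the front), z up. The drawer's front panel (12 mm thick, 170 wide, 83 high, amber window) lies before the box: closed, its outer face is at x = -94.5 mm. Drawer opens toward the box's -x
- drawer (a joint): travel of the drawer in m: 0 = fully home, 0.125 = at its stop. About 1.5 N of friction; a spring roller catch holds it shut and must be overcome with about 5 N (friction included), on opening in the first 3 mm, on closing between 13 and 9 mm, after which it draws the drawer home
- handle_bar (a point): middle of the drawer's handle, on the drawer: a steel bar of 10 mm diameter, level, parallel to the box's y, 84 mm long with a leg to the panel at each end, 62 mm above the worktop, its axis 42 mm before the panel's outer face (37 mm clear gap); axes like the box's. Box top is 33 mm above it
- dish (a point): centre of the floor of the round steel dish on the drawer's tray, moves with the drawer; 24 mm above the worktop; inner diameter 110 mm, rim 3 mm high and 4 mm thick. Its centre lies 60 mm behind the panel's inner face, so it is clear of the box with the drawer at its stop; the panel's top edge is 67 mm above the dish floor; the tray is flat with no side walls
- dental_model: cream dental model (tooth arch on a trimmed base), loose, 67 x 68 x 30 mm, 0.12 kg; origin at the centre of its underside, z up through the teeth. Its straight-sided base is 17 mm high, from x = -30 to 33 mm and y = -34 to 34 mm: hold it by the base across its x (63 mm) or y (68 mm)
- bur_block_grey: pale grey bur block, loose bystander, 40 x 52 x 25 mm, origin at the centre of its underside
- phone: black phone lying flat, loose bystander, 150 (along its x) x 78 x 11 mm, origin at the centre of its underside

How it is judged:
By the outcome, as a careful person would: the job done as asked, in the order asked, and still so for the second after the job is handed in, with the robot touching nothing.
It also fails if it takes over 67 s, if anything falls off the work surface, if the arm or the gripper's body presses on something with over 40 N, if the wrist force passes 120 N, or if a joint passes its speed limit or range.

## Working session

There is one attempt and no reset: what is moved stays moved. The work goes in short steps, each a Python script; the robot and the scene stay as the last script left them, time stands still between calls to the robot, and variables do not carry over. Pictures are saved under pics/ and viewed, at most 10 in all, crops included, and the job is handed in when it is done.

```bash
ls; mkdir -p pics
python3 - <<'E'
from plant import *
import cv2,numpy as np
for n in("scene","side"):
    p,d=get_image(n); cv2.imwrite(f"pics/{n}0.png",p[:,:,::-1]); np.savez(f"pics/{n}0.npz",p=p,d=d,K=get_calibration(n)["intrinsics"],T=get_calibration(n)["world_from_camera"])
    print(n,get_calibration(n),(d>0).mean())
print(observe())
E
```

```text
pics
scene {'intrinsics': array([[440.55192645,   0.        , 325.14512653],
       [  0.        , 440.55192645, 197.94915128],
       [  0.        ,   0.        ,   1.        ]]), 'world_from_camera': array([[-0.88190155, -0.34365946,  0.32271944,  0.1887713 ],
       [-0.47126669,  0.66086506, -0.58409339,  0.52803899],
       [-0.01254478, -0.66719979, -0.74477317,  0.88988634],
       [ 0.        ,  0.        ,  0.        ,  1.        ]])} 0.996078125
side {'intrinsics': array([[385.39659043,   0.        , 320.39360794],
       [  0.        , 385.39659043, 206.24768206],
       [  0.        ,   0.        ,   1.        ]]), 'world_from_camera': array([[-0.98274357, -0.05340203,  0.17709686,  0.37358667],
       [-0.18435856,  0.36076001, -0.91425605,  0.75102641],
       [-0.01506633, -0.93112858, -0.36437971,  0.41615809],
       [ 0.        ,  0.        ,  0.        ,  1.        ]])} 0.995859375
{'time_s': 0.1, 'q': array([-1.32208299e+00,  2.21158947e-01,  1.52749076e+00,  7.00918688e-06,
        1.39469333e+00, -1.26066287e-01]), 'joint_velocities': array([-9.88564583e-05,  3.23665260e-04, -1.84234566e-03,  9.24518819e-04,
        5.21781440e-04, -3.09080023e-04]), 'joint_torque': array([ 7.42583525e-04, -4.98239100e+01, -3.90547371e+01, -1.89325706e-04,
        5.68554140e-03, -1.98322221e-05]), 'eef_pos': array([ 0.22867662, -0.58108391,  0.23030454]), 'tcp_rot': array([-3.13985703e+00, -2.26924204e-04,  3.74778188e-01]), 'ft_force': array([-0.06619471,  0.49845329, -0.02544684]), 'torque': array([-0.0237989 ,  0.05014728, -0.00602337]), 'grasp_force': 0.0, 'opening': 0.08548981013400848}
```

View pics/scene0.png

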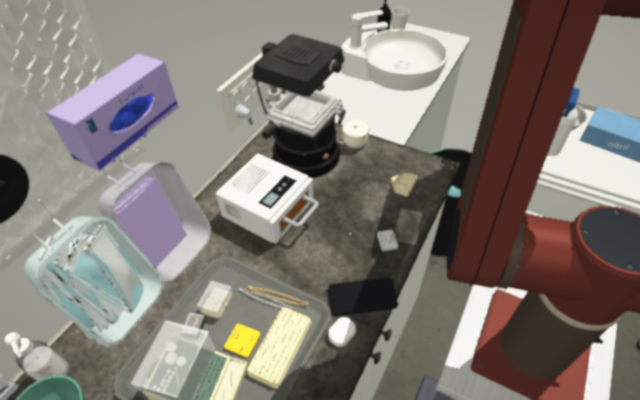

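View pics/side0.png

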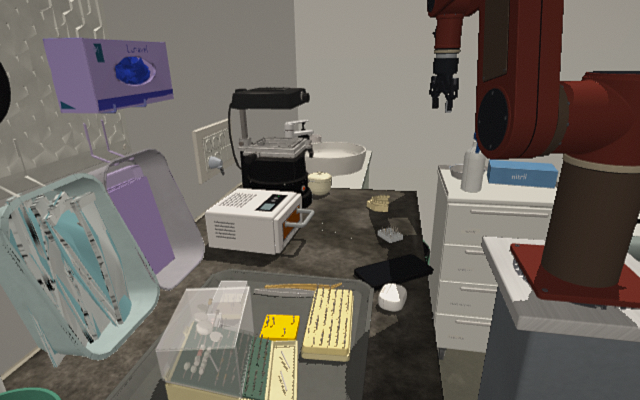

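Scene view: the box is at about (265,197) with its handle at (302,217). The model is at (403,183), the bur block at (387,240) and the phone at (362,296). I'll get rough positions from the depth next.

```bash
cat > h.py <<'E'
import numpy as np,cv2
def cloud(d,K,T):
    v,u=np.mgrid[0:d.shape[0],0:d.shape[1]]
    c=np.stack([(u-K[0,2])/K[0,0]*d,(v-K[1,2])/K[1,1]*d,d],-1)
    return c@T[:3,:3].T+T[:3,3]
def ray(uv,K,T,z):
    uv=np.atleast_2d(uv).astype(float)
    r=np.c_[(uv-[K[0,2],K[1,2]])/[K[0,0],K[1,1]],np.ones(len(uv))]@T[:3,:3].T
    return T[:3,3]+r*((z-T[2,3])/r[:,2])[:,None]
def rect(P,w=None):
    (c,s,a)=cv2.minAreaRect((P[:,:2]*1000).astype(np.float32)); return np.round(c,1),np.round(s,1),round(a,1)
E
python3 - <<'E'
from h import *
for n,R in(("scene",dict(box=(210,325,145,245),model=(388,422,168,200),bur=(372,402,226,255),phone=(322,402,275,318))),("side",dict(box=(200,318,180,255),model=(362,395,190,215),bur=(374,408,224,246),phone=(350,436,252,290)))):
    f=np.load(f"pics/{n}0.npz"); C=cloud(f["d"],f["K"],f["T"]); p=f["p"].astype(int)
    for k,(a,b,c,e) in R.items():
        P=C[c:e,a:b].reshape(-1,3); I=p[c:e,a:b].reshape(-1,3)
        z=dict(box=.088,model=.012,bur=.018,phone=.006)[k]
        m=(P[:,2]>z)&(P[:,2]<.13)
        if k=="box": m&=(P[:,2]<.1)
        Q=P[m]; print(n,k,m.sum(),rect(Q),np.percentile(Q[:,2],[2,50,98]).round(4))
    # table height
    print("table",np.median(C[200:215,340:370,2]) if n=="scene" else np.median(C[225:250,330:360,2]))
    # handle candidates
    a,b,c,e=dict(scene=(280,325,190,245),side=(285,318,200,252))[n]
    P=C[c:e,a:b].reshape(-1,3); m=(P[:,2]>.05)&(P[:,2]<.075); Q=P[m]; print("handle-ish",rect(Q));
E
```

```text
scene box 3780 (array([714.8, -77.1]), array([309.7, 269.2]), 22.9) [0.089  0.0946 0.0981]
scene model 354 (array([ 405.6, -307. ]), array([66.5, 62.6]), 8.6) [0.013  0.0198 0.0302]
scene bur 21 (array([ 368. , -112.2]), array([32.1, 36.4]), 39.5) [0.0184 0.0206 0.0238]
scene phone 2174 (array([362.5,  67.9]), array([169.8,  94.1]), 34.9) [0.0072 0.0106 0.0142]
table -0.0005367628613444642
handle-ish (array([577.8, -64.4]), array([137.6,  49.8]), 85.9)
side box 2303 (array([ 735.2, -100. ]), array([287.3, 285.2]), 9.2) [0.0888 0.0946 0.0972]
side model 216 (array([ 408.5, -307.6]), array([63.1, 66.4]), 1.3) [0.0124 0.0212 0.0287]
side bur 24 (array([ 371.1, -112.3]), array([34.1, 33.1]), 49.6) [0.0181 0.02   0.0243]
side phone 1817 (array([359.4,  82.2]), array([180.7, 120.9]), 35.2) [0.007  0.0109 0.0218]
table -0.00020194211972079934
handle-ish (array([577.4, -74.7]), array([129.9,  48.4]), 85.9)
```

```bash
cat >> h.py <<'E'
def shot(n,tag):
    from plant import get_image,get_calibration
    c=get_calibration(n); p,d=get_image(n)
    cv2.imwrite(f"pics/{tag}.png",p[:,:,::-1]); np.savez(f"pics/{tag}.npz",p=p,d=d,K=c["intrinsics"],T=c["world_from_camera"])
E
python3 - <<'E'
from plant import *
from h import *
pi=np.pi
for y in (-pi/2,0,pi/2,pi): print(y,inverse_kinematics([.5,-.1,.3],[pi,0,y]),inverse_kinematics([.41,-.307,.1],[pi,0,y]))
movep([.40,-.27,.32],[pi,0,pi/2]); shot("wrist","w1"); print(observe()["time_s"],get_calibration("wrist"))
movep([.46,-.10,.32],[pi,0,pi/2]); shot("wrist","w2"); print(observe()["time_s"])
E
python3 -c "
import cv2,numpy as np
a=np.vstack([cv2.imread(f'pics/w{i}.png') for i in(1,2)]);cv2.imwrite('pics/w12.png',cv2.resize(a,None,fx=.75,fy=.75))"
```

```text
-1.5707963267948966 None [-7.96784550e-01  8.95485518e-02  1.93494414e+00 -4.44089210e-16
  1.11709996e+00  2.34480810e+00]
0 [-3.52159922e-01 -9.60836370e-02  1.73010668e+00 -4.44089210e-16
  1.50756961e+00  1.21863640e+00] [-7.96784550e-01  8.95485518e-02  1.93494414e+00 -4.44089210e-16
  1.11709996e+00  7.74011777e-01]
1.5707963267948966 [-0.35215992 -0.09608364  1.73010668  0.          1.50756961 -0.35215992] [-0.79678455  0.08954855  1.93494414  0.          1.11709996 -0.79678455]
3.141592653589793 [-0.35215992 -0.09608364  1.73010668  0.          1.50756961 -1.92295625] [-0.79678455  0.08954855  1.93494414  0.          1.11709996 -2.36758088]
1.525 {'intrinsics': array([[359.13277712,   0.        , 323.78665405],
       [  0.        , 359.13277712, 201.32997211],
       [  0.        ,   0.        ,   1.        ]]), 'world_from_camera': array([[ 9.99997352e-01, -2.08538688e-03, -9.73277893e-04,
         3.98570626e-01],
       [-2.27088264e-03, -9.62741269e-01, -2.70414666e-01,
        -2.02946329e-01],
       [-3.73095598e-04,  2.70416160e-01, -9.62743456e-01,
         4.62040598e-01],
       [ 0.00000000e+00,  0.00000000e+00,  0.00000000e+00,
         1.00000000e+00]])}
2.325
```

View pics/w12.png

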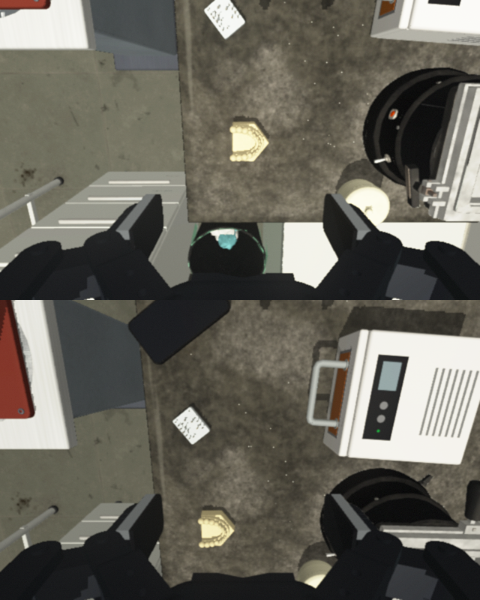

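Wrist views (full-resolution pixels):
- **First view:** the model is at about (330,188), with its pointed end toward +x.
- **Second view:** the model is at (285,305), the bur block at (255,167), and the handle bar at u≈420, v 80–165. The box top lies to the right of the bar.

Next I'll measure from both views.

```bash
cat > m.py <<'E'
from h import *
L={}
for n in("w1","w2"):
    f=np.load(f"pics/{n}.npz"); K,T,d=f["K"],f["T"],f["d"]; C=cloud(d,K,T); p=f["p"].astype(int)
    X,Y,Z=C[...,0],C[...,1],C[...,2]
    print(n,"table",np.median(Z[(X>.42)&(X<.5)&(abs(Y+.2)<.05)]).round(4))
    m=(abs(X-.407)<.05)&(abs(Y+.307)<.05)&(Z>.006)&(p[...,0]-p[...,2]>15)
    P=C[m]; b=P[(P[:,2]>.010)&(P[:,2]<.0205)]
    print(n,"model",m.sum(),rect(P),"baseTop",np.median(b[:,2]).round(4),rect(b),"ztop",np.percentile(P[:,2],99).round(4))
    v,u=np.nonzero(m); (c,s,a)=cv2.minAreaRect(np.c_[u,v].astype(np.float32))
    L[n]=(np.array([u.mean(),v.mean()]),K,T)
    # base outline by rays: silhouette to base-top plane
    h=cv2.convexHull(np.c_[u,v].astype(np.int32))[:,0]; print("  ray17",rect(ray(h,K,T,.017)))
    t=(Z>.088)&(Z<.102)&(X>.55)&(X<.85)&(Y>-.19)&(Y<.05)&(p.min(-1)>60)
    n_,lab,st,_=cv2.connectedComponentsWithStats(t.astype(np.uint8)); i=1+st[1:,4].argmax(); P=C[lab==i]
    print(n,"boxtop",st[i],rect(P),np.median(P[:,2]).round(4))
    hb=(Z>.05)&(Z<.075)&(X>.5)&(X<.60)&(Y>-.2)&(Y<.05); P=C[hb]
    if len(P)>20: print(n,"handle",hb.sum(),rect(P),np.percentile(P[:,2],[50,95]).round(4))
(a,K,T),(b,K2,T2)=L["w1"],L["w2"]
Ps=[K_@np.linalg.inv(T_)[:3] for K_,T_ in((K,T),(K2,T2))]
q=cv2.triangulatePoints(Ps[0],Ps[1],a.reshape(2,1),b.reshape(2,1)); print("model tri",(q[:3]/q[3]).T.round(4))
E
python3 m.py
python3 -c "
import cv2
a=cv2.imread('pics/w1.png')[150:230,290:375];b=cv2.imread('pics/w2.png')[30:220,380:470]
cv2.imwrite('pics/c1.png',cv2.hconcat([cv2.resize(a,(400,376)),cv2.resize(b,(178,376))]))"
```

```text
w1 table -0.0
w1 model 2132 (array([ 415.4, -302.9]), array([86.2, 78.5]), 89.1) baseTop 0.0168 (array([ 410.6, -312.8]), array([60.5, 65.6]), 0.3) ztop 0.3534
  ray17 (array([ 539.5, -462.1]), array([170., 474.]), 29.0)
w1 boxtop [ 530    0  110   47 4292] (array([ 650. , -131.2]), array([ 37.6, 107.8]), 86.4) 0.0947
w1 handle 564 (array([ 596.4, -124. ]), array([15.1, 43.8]), 19.6) [0.0634 0.0739]
w2 table -0.0001
w2 model 1704 (array([ 409.2, -312.2]), array([68.2, 65.2]), 89.0) baseTop 0.0167 (array([ 410.7, -312.8]), array([62.2, 66.7]), 0.4) ztop 0.0296
  ray17 (array([ 408.5, -310.6]), array([76.6, 66.9]), 89.1)
w2 boxtop [  451    39   189   180 24582] (array([689.8, -66.9]), array([170.3, 177.7]), 85.9) 0.0949
w2 handle 1873 (array([576.9, -77.7]), array([131.6,  47.4]), 86.9) [0.0661 0.0713]
model tri [[ 0.4078 -0.3181  0.0066]]
```

View pics/c1.png

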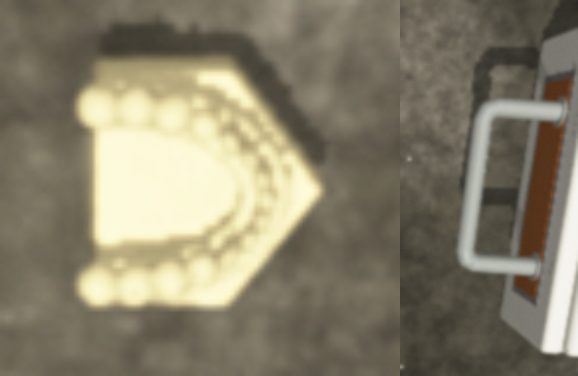

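The straight sides of the model's base run along world x, with its point toward +x. The bar is tilted about 4°, with its +y end farther in x. I'll check the bar in the box frame, then grip it and pull.

```bash
cat >> h.py <<'E'
YB=np.deg2rad(-4.1); BX=np.array([np.cos(YB),np.sin(YB)]); BY=np.array([-BX[1],BX[0]]); BC=np.array([.6898,-.0669])+.006*BX
def bp(x,y,z): return np.r_[BC+BX*x+BY*y,z]
E
cat > a.py <<'E'
from plant import *
from h import *
f=np.load("pics/w2.npz"); C=cloud(f["d"],f["K"],f["T"]).reshape(-1,3); Q=C[(C[:,2]>.058)&(C[:,2]<.072)]
x=(Q[:,:2]-BC)@BX; y=(Q[:,:2]-BC)@BY; m=(x>-.16)&(x<-.128)&(abs(y)<.07)
m2=m&(abs(y)<.03)
print("bar n",m.sum(),"x",np.median(x[m2]),"slope",np.polyfit(y[m2],x[m2],1),"y",y[m].min(),y[m].max(),"ztop",np.percentile(Q[m2,2],95))
E
python3 a.py
cat > go.py <<'E'
from plant import *
from h import *
import sys
def st(t): o=observe(); print(t,round(o["time_s"],2),o["eef_pos"].round(4),"F",o["ft_force"].round(1),"op",round(o["opening"],4),"g",round(o["grasp_force"],1),flush=True)
YH=np.pi/2+YB
E
python3 - <<'E'
from go import *
R=[np.pi,0,YH]
movep(bp(-.1365,0,.16),R); gripper_to(.040,40); st("above")
print(move_l(bp(-.1365,0,.043),.1,max_force=10)); st("down")
gripper_to(0,40); st("grip"); shot("wrist","w3")
E
```

```text
bar n 845 x -0.1375034667981078 slope [-0.00040522 -0.13720074] y -0.04676350555118684 0.04661074849711049 ztop 0.06779401129042018
above 3.62 [ 0.5597 -0.0577  0.1604] F [0.  1.3 0.1] op 0.0398 g 0.0
True
down 4.7 [ 0.5586 -0.0573  0.0455] F [-3.8  1.4  8.7] op 0.0405 g 4.7
grip 5.08 [ 0.5596 -0.0573  0.0446] F [ 6.5  0.5 -2.2] op 0.0084 g 38.9
```

Run:
```python
from go import *
z=observe()["eef_pos"][2]
e=observe()["eef_pos"][:2]; x0=(e-BC)@BX; y0=(e-BC)@BY; print(x0,y0)
print(move_l(bp(x0-.02,y0,z),.04,max_force=25)); st("p1")
print(move_l(bp(x0-.115,y0,z),.07,max_force=25)); st("p2")
print(move_l(bp(x0-.13,y0,z),.02,max_force=12)); st("p3"); e=observe()["eef_pos"][:2]; print("travel",x0-(e-BC)@BX)
gripper_to(.034); st("rel")
e=observe()["eef_pos"]; print(move_l(np.r_[e[:2],.16],.12)); st("up")
print("travel_ee",x0-(e[:2]-BC)@BX)
movep(bp(-.25,0,.36),[np.pi,0,YH]); shot("wrist","w4"); st("view")
```

```text
-0.13657055829281495 0.0002665420274948153
False
p1 5.73 [ 0.5391 -0.0559  0.0445] F [-1.8 -0.1  3.4] op 0.0083 g 40.0
False
p2 7.24 [ 0.4447 -0.0492  0.0445] F [-1.6 -2.1  2.6] op 0.0085 g 39.9
True
p3 7.76 [ 0.4366 -0.0486  0.0446] F [ 1.2 -0.  -1.1] op 0.0084 g 40.2
travel 0.12332176298853109
rel 8.12 [ 0.4363 -0.0488  0.0442] F [ 0.2  0.1 -0.9] op 0.0342 g 0.0
False
up 9.24 [ 0.4357 -0.0487  0.1591] F [-0.5 -1.   0.6] op 0.0341 g 0.0
travel_ee 0.12360156954753021
view 10.11 [ 0.4456 -0.0492  0.3571] F [ 0.5  0.5 -0.9] op 0.034 g 0.0
```

View pics/w4.png

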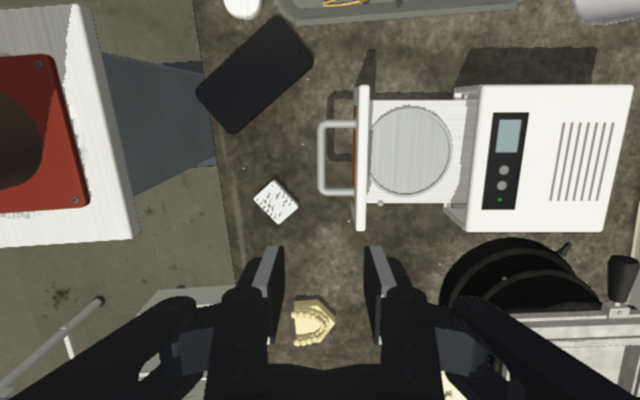

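The drawer is out, with the dish at about (410,150), the panel at u≈362 and the bar at u≈322. The phone and the bur block haven't moved. Next I'll measure the dish centre and the travel.

Run:
```python
from h import *
f=np.load("pics/w4.npz"); K,T,p=f["K"],f["T"],f["p"]; C=cloud(f["d"],K,T); 
x=(C[...,:2]-BC)@BX; y=(C[...,:2]-BC)@BY; z=C[...,2]
b=(z>.058)&(z<.072)&(abs(y)<.03)&(x<-.24)&(x>-.29); print("bar x",np.median(x[b]),b.sum())
t=(z>.085)&(z<.098)&(abs(y)<.07)&(x<-.19)&(x>-.24); print("panel top x",np.percentile(x[t],[3,50,97]),"z",np.median(z[t]))
t=(z>.085)&(z<.098)&(abs(y)<.07)&(x<-.05)&(x>-.10); print("box front",np.percentile(x[t],3))
fl=(abs(x+.1475)<.03)&(abs(y)<.03)&(z<.05); print("floor z",np.median(z[fl]))
g=cv2.GaussianBlur(cv2.cvtColor(p,cv2.COLOR_RGB2GRAY),(3,3),0); print("dish/tray grey",g[150,410],g[110,460],g[195,460])
roi=np.zeros_like(g); m=((g<np.mean([np.median(g[120:180,390:430]),g[108,460]]))&(z>.015)&(z<.035)&(x>-.207)&(x<-.09)).astype(np.uint8)
m=cv2.morphologyEx(m,cv2.MORPH_OPEN,np.ones((5,5)))
cs,_=cv2.findContours(m,cv2.RETR_EXTERNAL,cv2.CHAIN_APPROX_NONE); c=max(cs,key=cv2.contourArea); e=cv2.fitEllipse(c); print(e)
q=ray(c[:,0],K,T,.025); (cc,s,a)=cv2.fitEllipse((q[:,:2]*1000).astype(np.float32)); print("dish world",cc,s,"box frame",(np.array(cc)/1000-BC)@BX,(np.array(cc)/1000-BC)@BY)
```

```text
bar x -0.2559662776839235 391
panel top x [-0.21434223 -0.20892113 -0.20300169] z 0.09048716870682771
box front -0.08223712263865143
floor z 0.023967430587115146
dish/tray grey 192 233 147
((406.50347900390625, 150.91445922851562), (83.44893646240234, 94.69034576416016), 17.416540145874023)
dish world (552.9842529296875, -55.48249816894531) (111.55359649658203, 123.88259887695312) box frame -0.14328192807667867 0.0016063057054881667
```

The travel reads only about 0.119–0.120. The drawer probably got nudged when the finger back pressed on the panel as it opened. I'll regrip with a smaller opening, pull firmly to the stop, release narrowly and measure again.

Run:
```python
from go import *
gripper_to(.026)
movep(bp(-.2555,0,.12),[np.pi,0,YH])
print(move_l(bp(-.2555,0,.044),.1,max_force=10)); st("down")
gripper_to(0,50); st("grip")
bx=lambda:(observe()["eef_pos"][:2]-BC)@BX
x0=bx(); print(x0)
print(move_l(bp(x0-.02,0,.044),.02,max_force=22)); st("pull"); print("at",bx())
gripper_to(.022); st("rel"); print("at",bx())
e=observe()["eef_pos"]; move_l(np.r_[e[:2],.12],.12)
movep(bp(-.25,0,.36),[np.pi,0,YH]); shot("wrist","w5"); st("view")
f=np.load("pics/w5.npz"); K,T,p=f["K"],f["T"],f["p"]; C=cloud(f["d"],K,T); 
x=(C[...,:2]-BC)@BX; y=(C[...,:2]-BC)@BY; z=C[...,2]
b=(z>.058)&(z<.072)&(abs(y)<.03)&(x<-.24)&(x>-.29); print("bar x",np.median(x[b]),b.sum())
t=(z>.085)&(z<.098)&(abs(y)<.07)&(x<-.19)&(x>-.24); print("panel top x",np.percentile(x[t],[3,50,97]),"z",np.median(z[t]))
```

```text
False
down 12.22 [ 0.4412 -0.0492  0.0443] F [-0.5 -0.9  0.6] op 0.0257 g 0.0
grip 12.52 [ 0.4416 -0.0492  0.0447] F [-0.  -0.5  2.9] op 0.0084 g 48.8
-0.25480026330191197
True
pull 13.04 [ 0.4367 -0.0489  0.0447] F [ 1.5  0.3 -0.7] op 0.0084 g 49.9
at -0.25969511698371783
rel 13.33 [ 0.4367 -0.0489  0.0448] F [ 0.4  0.5 -0.5] op 0.0217 g 0.0
at -0.2597768767372017
view 15.11 [ 0.4456 -0.0492  0.3572] F [ 0.2 -0.8  0.1] op 0.022 g 0.0
bar x -0.2619087574490545 391
panel top x [-0.21912903 -0.2136137  -0.20777041] z 0.09054254431697673
```

The drawer is now at its stop, with the panel outer face at -0.219 (about 0.1246 travel). On to picking up the model.

```bash
python3 - <<'E'
from go import *
R=[np.pi,0,.007]; X,Y=.400,-.3128
gripper_to(.084); movep([X,Y,.12],R); st("above")
move_l([X,Y,.02],.12,max_force=8); st("near")
print(move_l([X,Y,-.016],.02,max_force=5)); st("touch")
z=observe()["eef_pos"][2]+.0065
move_l([X,Y,z],.03); st("raised"); shot("wrist","w6"); shot("side","s6")
E
python3 -c "
import cv2
a=cv2.imread('pics/w6.png');b=cv2.imread('pics/s6.png')[150:250,330:440]
cv2.imwrite('pics/c6.png',cv2.hconcat([cv2.resize(a,(480,300)),cv2.resize(b,(320,300))]))"
```

```text
above 17.08 [ 0.4007 -0.3128  0.1209] F [0.4 0.1 0.4] op 0.084 g 0.0
near 18.07 [ 0.4006 -0.3133  0.0208] F [ 0.5 -0.1 -0.4] op 0.084 g 0.0
True
touch 19.52 [ 0.4    -0.3128 -0.0126] F [-1.5  0.7  5.5] op 0.0839 g 2.7
raised 19.92 [ 0.4001 -0.313  -0.0059] F [ 0.5 -0.1 -0.7] op 0.0843 g 0.0
```

View pics/c6.png

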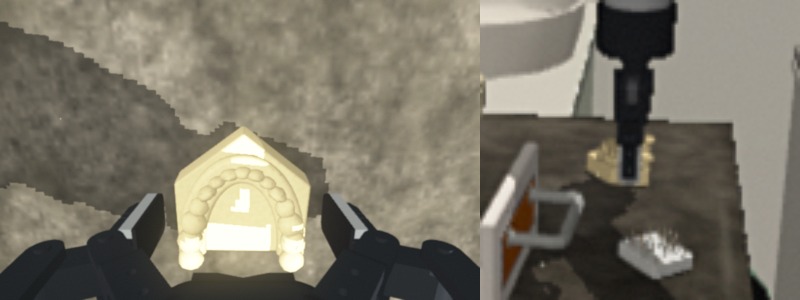

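The fingers straddle the base symmetrically, with the straight sides between the pads. I'll grip, lift and carry it over the dish.

```bash
python3 - <<'E'
from go import *
st("pre"); gripper_to(.05,35); st("grip"); z=observe()["eef_pos"][2]; np.save("zg.npy",z)
X,Y=observe()["eef_pos"][:2]
move_l([X,Y,z+.02],.04); st("lift"); move_l([X,Y,.2],.15); st("high")
P=bp(-.1475-.006,0,.2); movep(P,[np.pi,0,YB+.0]); st("over"); shot("wrist","w7"); shot("scene","s7")
E
python3 -c "
import cv2
a=cv2.imread('pics/w7.png');b=cv2.imread('pics/s7.png')[120:280,200:400]
cv2.imwrite('pics/c7.png',cv2.hconcat([cv2.resize(a,(480,300)),cv2.resize(b,(320,300))]))"
```

```text
pre 20.02 [ 0.3999 -0.3127 -0.0062] F [1. 0. 0.] op 0.0839 g 0.0
grip 20.32 [ 0.4    -0.3128 -0.006 ] F [-0.5  0.6  3.4] op 0.0668 g 39.8
lift 20.97 [ 0.4    -0.3129  0.0141] F [-1.1 -0.8 -2. ] op 0.0672 g 39.4
high 22.36 [ 0.3995 -0.3123  0.1988] F [-0.3  0.4 -1.5] op 0.0671 g 39.4
over 23.48 [ 0.5424 -0.0572  0.1997] F [ 0.2 -0.  -1. ] op 0.0671 g 39.4
```

View pics/c7.png

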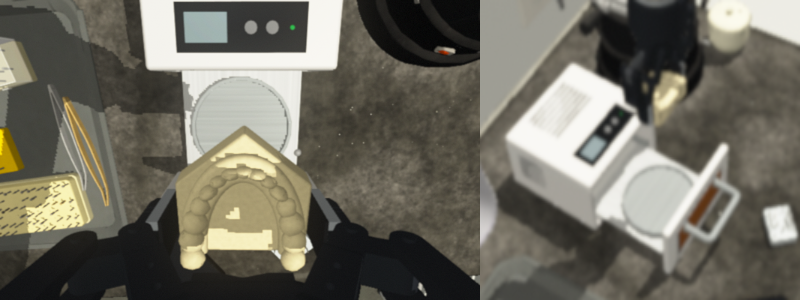

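The model is held level, pointing toward the box, and lined up sideways with the dish. I'll lower it gently.

Run:
```python
from go import *
zg=float(np.load("zg.npy")); x,y,_=bp(-.1535,0,0)
move_l([x,y,zg+.024+.02],.1); st("near")
print(move_l([x,y,zg+.024-.003],.012,max_force=3)); st("touch",)
print(observe()["eef_pos"][2]-zg)
```

```text
near 25.35 [ 0.5432 -0.0565  0.0387] F [ 0.2 -0.7 -1. ] op 0.067 g 39.4
True
touch 26.83 [ 0.5428 -0.0564  0.018 ] F [ 0.4 -0.   5.2] op 0.0668 g 40.1
0.0240104915900509
```

Run:
```python
from go import *
x,y,z=observe()["eef_pos"]
gripper_to(.075,20); st("rel")
move_l([x,y,z+.02],.04,max_force=10); move_l([x,y,.14],.15); st("up")
gripper_to(.026); movep(bp(-.26,0,.30),[np.pi,0,YH]); st("view"); shot("wrist","w8")
f=np.load("pics/w8.npz"); K,T,p=f["K"],f["T"],f["p"].astype(int); C=cloud(f["d"],K,T)
x=(C[...,:2]-BC)@BX; y=(C[...,:2]-BC)@BY; z=C[...,2]
b=(z>.058)&(z<.072)&(abs(y)<.03)&(x<-.22)&(x>-.29); print("bar x",np.median(x[b]),b.sum())
m=(abs(x+.1475)<.055)&(abs(y)<.05)&(z>.03)&(z<.06)&(p[...,0]-p[...,2]>15); Q=np.c_[x[m],y[m]]
print("model",rect(Q),np.percentile(z[m],[50,99])); bt=m&(z>.034)&(z<.0445); print("base top z",np.median(z[bt]),rect(np.c_[x[bt],y[bt]]))
```

```text
rel 27.08 [ 0.5411 -0.056   0.0165] F [-0.8  0.1  0.8] op 0.0753 g 0.0
up 28.6 [ 0.542  -0.0562  0.1389] F [-0.2 -0.2  0.4] op 0.0749 g 0.0
view 30.56 [ 0.4364 -0.0487  0.2997] F [0.4 0.7 0.2] op 0.0259 g 0.0
bar x -0.25994328518061643 579
model (array([-145.2,   -0.4]), array([65.8, 64.6]), 89.1) [0.0423336  0.05392686]
base top z 0.04088590288112215 (array([-144. ,   -0.5]), array([65.1, 62.4]), 89.8)
```

View pics/w8.png

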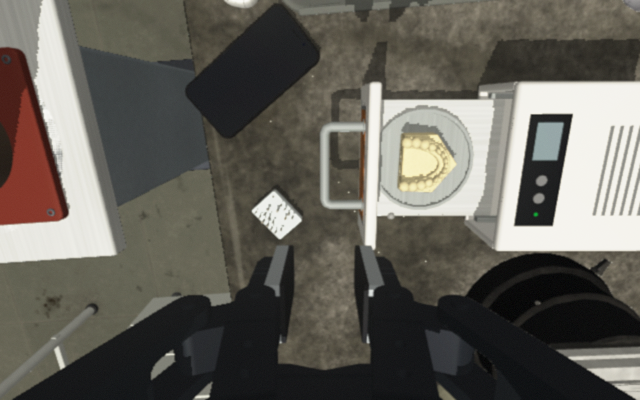

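The model lies flat and centred in the dish at about (427,163), and nothing else has moved. I'll regrip the bar and push the drawer home.

Run:
```python
from go import *
bx=lambda:round(float((observe()["eef_pos"][:2]-BC)@BX),4)
movep(bp(-.2597,0,.12),[np.pi,0,YH])
print(move_l(bp(-.2597,0,.044),.1,max_force=10)); st("down")
gripper_to(0,35); st("grip"); x0=bx(); print(x0)
print(move_l(bp(x0+.03,0,.044),.03,max_force=25)); st("a")
print(move_l(bp(-.155,0,.044),.05,max_force=25)); st("b")
print(move_l(bp(-.138,0,.044),.02,max_force=25)); st("c"); print(bx())
print(move_l(bp(-.132,0,.044),.015,max_force=15)); st("d"); print(bx())
gripper_to(.022); st("rel")
e=observe()["eef_pos"]; move_l(np.r_[e[:2],.13],.12)
movep(bp(-.25,0,.32),[np.pi,0,YH]); shot("wrist","w9"); st("view")
f=np.load("pics/w9.npz"); C=cloud(f["d"],f["K"],f["T"])
x=(C[...,:2]-BC)@BX; y=(C[...,:2]-BC)@BY; z=C[...,2]
b=(z>.058)&(z<.072)&(abs(y)<.03)&(x<-.128)&(x>-.16); print("bar x",np.median(x[b]),b.sum())
t=(z>.085)&(z<.093)&(abs(y)<.07)&(x<-.07)&(x>-.14); print("panel",np.percentile(x[t],[3,50,97]))
```

```text
True
down 32.11 [ 0.4371 -0.0488  0.0447] F [ 0.8 -0.3  4.4] op 0.0263 g 0.0
grip 32.39 [ 0.4366 -0.0486  0.0442] F [5.  0.6 2.5] op 0.0086 g 34.2
-0.2599
False
a 33.59 [ 0.466  -0.0507  0.0442] F [-0.5  1.5  7.6] op 0.0085 g 34.6
False
b 35.24 [ 0.5407 -0.056   0.0442] F [-0.2  0.3  6.9] op 0.0087 g 34.6
False
c 36.24 [ 0.5567 -0.057   0.0442] F [-3.5  2.1 10.8] op 0.0087 g 35.0
-0.1394
False
d 36.79 [ 0.5613 -0.0574  0.0441] F [-9.   2.  15.2] op 0.0086 g 35.5
-0.1349
rel 37.08 [ 0.5601 -0.057   0.0425] F [-10.8   2.    7.5] op 0.0222 g 0.0
view 38.88 [ 0.4462 -0.0494  0.3178] F [-0.3 -0.7  0.2] op 0.022 g 0.0
bar x -0.13759053692644568 496
panel [-0.09446157 -0.08847448 -0.08107047]
```

View pics/w9.png

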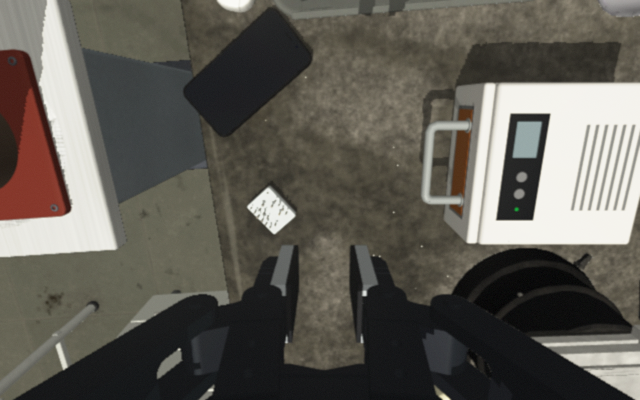

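The drawer is home: the panel is at -0.0945 and the bar is where it started. The phone and the bur block haven't moved, and the robot is clear of everything.

```bash
python3 -c "
from plant import *
print(job_done())"
```

```text
the job is handed in; nothing more can be done
None
```

The job is handed in at about 39 s of robot time: the drawer was pulled to its stop (on the second pull), the model set flat in the dish, and the drawer pushed fully home, with the bur block and phone left where they were.

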